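Start the brass plug of the blue gear cover square with the T-driver

ROBOT

A 6-joint arm with a two-finger parallel gripper is mounted at the origin on the work surface. World frame = base frame: x ahead of the robot, y to its left, z up, the work surface at z = 0. Lengths are in m, angles in degrees, forces in N, time in s.
With the tool pointing down it reaches from about 0.3 to 0.775 m from the base axis. Payload 14.6 kg.
Tool frame: the origin (TCP) lies on the centre line of the jaws, within the pads' length; the fingertips stand 11 mm ahead of it and the grasp point (between the pads) lies 8 mm behind it (r.finger_overhang is the distance from the TCP to the fingertips, in m); z points along the fingers, y is the direction in which the jaws open and shut (so a half turn about z gives the same grasp; the last joint's range is limited). The gripper opens to 85 mm and grips with 20 to 120 N. Pads are 22 mm wide; open, the fingers measure 114 mm over their backs; the gripper's body (76 mm by 85 mm) begins 54 mm behind the grasp point. The pads swing forward as they close: fully open they stand 13 mm farther back than shut.
Start: joints at [65.913, 17.183, 87.147, -0, 75.671, -3.816], TCP at [0.191, 0.516, 0.242] pointing down, gripper open.
Joint ranges: [-173.82, 173.82], [-45.26, 126.66], [13.44, 144.39], [-59.66, 239.66], [0, 175.72], [-146.38, 146.38]. Speed limits (degrees/s): [127.2, 127.2, 147.25, 180, 180, 180].

INTERFACE

Orientations are given as [roll, pitch, yaw] about the fixed x, y, z axes, in that order (R = Rz(yaw) Ry(pitch) Rx(roll)).
In Python, from station import r gives the robot as it stands. The module is installed in compiled form; this text tells all that it offers.
- The arm moves only by the tool play_rows, never from a script. Its argument "motion" is a list of rows, each an object with "jaw": the finger opening in cm, from 0 to 8.54; "dp": the shift along the tool's x, y, z in cm, a list of three; "turn": the turn about the tool's z in degrees. A call has 1 to 8 rows; each row is the pose to reach, as a shift and turn from the pose measured when the call began, along the tool's axes at that moment; what a row does not reach only later rows make up. A row lasts 1/10 s, in which the tool goes at most 50 mm and 8.59 degrees, less where a joint would pass 70% of its speed; a pose out of reach is approached as far as the arm can. A call with a gripper value outside its range is refused whole. The fingers move at their own pace and stop on an object; "grip_force" is the grip in N (left out, the last holds). Time passes only in rows, so rows that repeat a pose let the fingers close. It gives the time, the measured TCP pose, the force and the opening at its end, in the units of the state.
- r.observe(): the state, without advancing time (a new reading comes with each control period).
- r.capture(name): name is "side" or "top"; returns the picture (420x560x3 uint8, blue, green, red); there is no depth.
- r.camera_info(name): a dict with "fovy" (degrees; the focal length in pixels is half the picture's height over the tangent of half this angle, whatever the lens; pixels are square), "cx", "cy" (the principal point, pixels), "k1" (the pictures are not rectified: a ray, as slopes to the right and down, at radius r is drawn at 1 + k1 r^2 times it, then the intrinsics apply), "xyz" and "orientation" of the camera in the world. Camera axes: x right, y up, looking along -z (the intrinsics and any distortion apply to the point x, -y, -z); pixel columns grow to the right and rows downward; lengths in m; the calibration is good to about 2 mm. A picture is of the moment at which its call begins. camera_info takes no time and is no camera call.
- r.job_done(): hands the job in, once; it reports no verdict.
The state is a dict: "clock": time; "q": joint angles; "qd": joint speeds; "effort": joint torques, N m; "position": TCP position; "eef_rot": TCP orientation; "force": force on the tool from outside, world axes, zero at the start; "torque": the same for the moment, N m; "width": finger opening in m.
Only numpy, scipy, OpenCV 4.12 (cv2) and the standard library are available. Lean on these libraries where they do the work, as an engineer would, in place of code of your own. Each camera call takes 0.05 s, during which the arm holds its last target. There are 200 camera calls.

TASK

Take the red T-handled driver, set it straight down over the raised black bar of the brass plug in the blue gear cover, upright and seated on the plug, before you turn anything. Then turn the driver clockwise (seen from above) until the plug itself has made about an eighth of a turn (45 degrees) or a little more, and let go, leaving the driver standing upright on the plug. Leave the yellow driver alone.

Things in the scene. Friction and masses are not known exactly. Their poses are not given: they have to be found in the camera images.
- driver_red: Loose T-driver, 98 mm tall, about 350 g, standing on its dark socket. Origin: centre of underside; z up. Red crossbar along x: 90 mm long, 20 thick (y; grip this), 24 tall, centre 86 mm above origin. Shaft 16 mm diameter at 36-75 mm (collar 22 to 42). Socket 60 (x) by 30 (y) mm, 36 tall; open below: slot 48 (x) by 18 (y), 26 deep. Half turn about z makes no difference.
- plug_seat (a point): Centre of the upper face of the brass plug's round flange (64 mm across, 58 mm above the table); turns with the plug. On it stands a black bar, 34 mm along x, 6 along y, 20 tall. The driver's slot goes over the bar, x along x either way round, and its rim rests on this face, driver origin at this point. The plug sits proud in a round blue cover (120 mm across, 42 tall, fixed).
- plug (a joint): Angle of the brass plug, rad: 0 at the start, grows clockwise seen from above (yaw falls). The driver turns freely about 20 degrees from the bar's line before it takes the plug along. Turns stiffly (0.1 N m), stays where left, sinks too little to notice. The similar grey cover with a dark plug screwed home is a bystander.
- driver_yellow: A bystander: a driver of the same height with the same crossbar, in yellow, on a bright round socket of 44 mm diameter. Origin: centre of its underside. Leave it standing where it is.
There are look-alikes about, which are no part of the job. Several things look just like the driver_red: the one meant starts farthest to the robot's right.

How it is judged (in metres and radians):
On the way, in this order (a step that is already met when the one before it is completed fails the run):
1. the red driver is seated over the plug's bar, upright and on its axis, before the plug has turned (horizontal distance between driver_red and plug_seat below 0.01 m and z of driver_red in the frame of plug_seat between -0.006 and 0.01 m and angle between driver_red's own z axis and vertical below 0.18 rad and value of joint plug below 0.15 rad), for 0.2 s.
2. the plug is turned at least 0.6 rad clockwise by the driver while it stays seated and upright (value of joint plug above 0.6 rad and horizontal distance between driver_red and plug_seat below 0.012 m and z of driver_red in the frame of plug_seat below 0.012 m and angle between driver_red's own z axis and vertical below 0.18 rad), for 0.1 s.
At the end, for the whole second after the job is handed in: The brass plug has been turned between 0.6 and 1.8 rad clockwise from its start; the red driver stands at rest and released on it, within 12 mm of its axis, its socket rim within 10 mm of the flange face, upright within 0.18 rad; the yellow driver stands upright within 30 mm of where it was (value of joint plug between 0.6 and 1.8 rad and horizontal distance between driver_red and plug_seat below 0.012 m and z of driver_red in the frame of plug_seat between -0.006 and 0.01 m and angle between each of driver_red, driver_yellow's own z axis and vertical below 0.18 rad and linear speed of driver_red below 0.03 m/s and distance of driver_yellow from where it was at the start of the episode below 0.03 m); the robot touches nothing.
It fails at once if the plug is turned or has been turned with the red driver leaning more than 0.3 rad (value of joint plug above 0.15 rad and angle between driver_red's own z axis and vertical above 0.3 rad).
It fails at once if the yellow driver is knocked over or carried off (angle between driver_yellow's own z axis and vertical above 0.4 rad or distance of driver_yellow from where it was at the start of the episode above 0.05 m).
It also fails if it takes over 48 s, if anything falls off the work surface, if the arm or the gripper's body presses on something with over 40 N, if the wrist force passes 120 N, or if a joint passes its speed limit or range.

## Working session

There is one attempt and no reset: what is moved stays moved. The work goes in short steps, Python scripts to look and compute and a tool call to move; the robot and the scene stay as the last step left them, time stands still between calls to the robot, and variables do not carry over. Pictures are saved under pics/ and viewed, about 8 in all and at most 12, crops included, and the job is handed in when it is done.

Besides the shell and the picture viewer there is one more tool, called by a JSON object that holds its "op" and its "data". play_rows: Moves the arm, as the interface text tells. Its arguments: {"type":"object","properties":{"motion":{"type":"array","items":{"type":"object","properties":{"jaw":{"type":"number"},"dp":{"type":"array","items":{"type":"number"}},"turn":{"type":"number"}}}},"grip_force":{"type":"number"}},"required":["motion"]}

```bash
mkdir -p pics; python3 - <<'E'
from station import r
import cv2
for n in("top","side"):
    cv2.imwrite(f"pics/{n}0.png",r.capture(n)); print(r.camera_info(n))
print(r.observe())
E
```

```text
{'fovy': 53.78501688929116, 'cx': 282.2989756135237, 'cy': 208.20567427219115, 'k1': -0.05556635366058492, 'xyz': array([0.30092681, 0.00923876, 0.86739757]), 'orientation': array([ 11.15583806,  -1.35788719, -89.14410594])}
{'fovy': 57.47449404698437, 'cx': 273.6889046132256, 'cy': 212.9837154341864, 'k1': 0.008482109460126641, 'xyz': array([ 0.29774845, -0.51669889,  0.66163161]), 'orientation': array([ 42.5711315 ,  -0.08561281, -18.76589804])}
{'clock': 0.1, 'q': array([ 6.59151822e+01,  1.72119033e+01,  8.71756130e+01, -1.73384891e-03,
        7.56684388e+01, -3.81489649e+00]), 'qd': array([ 0.03575121, -0.08769594, -0.06600488,  0.00945036,  0.04835424,
        0.0961224 ]), 'effort': array([ 1.29096195e-03, -5.44375598e+01, -3.62367833e+01, -1.17861046e-04,
        3.02069187e-03, -1.03959248e-04]), 'position': array([0.19046899, 0.51577125, 0.24179157]), 'eef_rot': array([-1.79944057e+02, -2.04713217e-03,  1.59730508e+02]), 'force': array([-0.56314134, -0.14078726, -0.01357981]), 'torque': array([-0.01122874, -0.04974008,  0.01376916]), 'width': 0.08559307489844845}
```

View pics/top0.png

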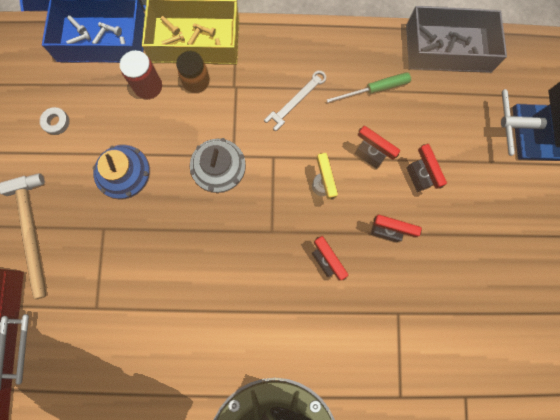

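View pics/side0.png

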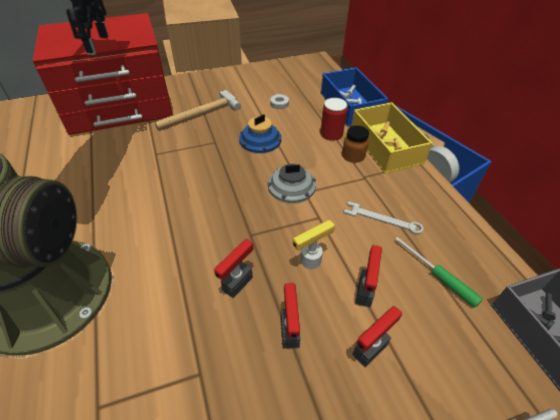

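The top picture (right = −y) shows four red drivers. The rightmost, at about (432,166), is the target. The blue cover with the brass plug is at about (115,165). The side view agrees: the target is at (378,335) and the plug at (260,122). Next I'll take enlarged crops.

```bash
python3 - <<'E'
import cv2,numpy as np
t=cv2.imread("pics/top0.png");s=cv2.imread("pics/side0.png")
f=lambda im,x,y:cv2.resize(im[y:y+72,x:x+96],None,fx=4.1,fy=4.1,interpolation=cv2.INTER_CUBIC)
R=lambda a:cv2.resize(a,(394,295))
cv2.imwrite("pics/crops.png",np.vstack([np.hstack([R(f(t,390,130)),R(f(t,75,130))]),np.hstack([R(f(s,330,300)),R(f(s,212,90))])]))
E
cat > h.py <<'E'
import numpy as np,cv2
from station import r
from scipy.spatial.transform import Rotation as Ro
from scipy.optimize import least_squares
def proj(n,P):
    c=r.camera_info(n);f=210/np.tan(np.radians(c['fovy']/2))
    p=(np.atleast_2d(P)-c['xyz'])@Ro.from_euler('xyz',c['orientation'],degrees=True).as_matrix()
    u=np.c_[p[:,0],-p[:,1]]/-p[:,2:3];u=u*(1+c['k1']*(u**2).sum(1,keepdims=True))
    return u*f+[c['cx'],c['cy']]
def back(n,uv,z):
    return np.r_[least_squares(lambda a:(proj(n,np.r_[a,z])-uv)[0],[.4,0]).x,z]
E
```

```text
(no output)
```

View pics/crops.png

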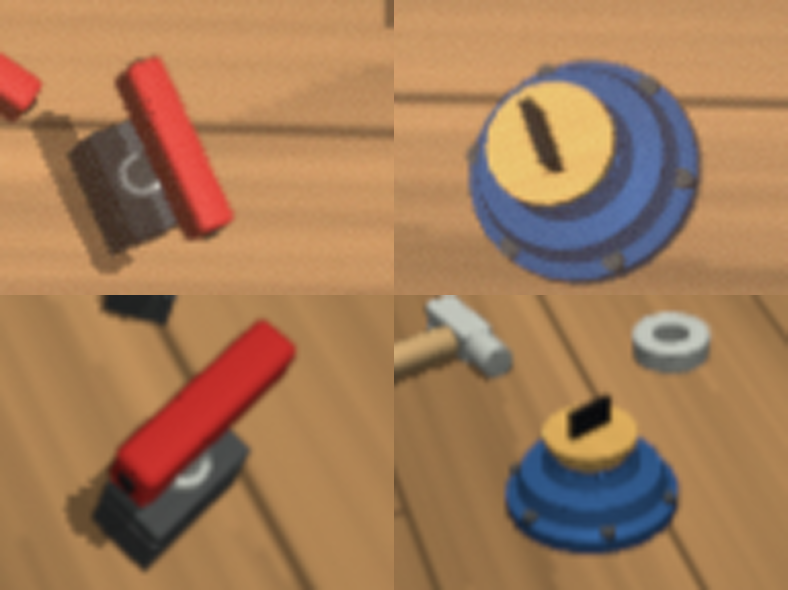

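```bash
cat >> h.py <<'E'
def box(x,y,yaw,lx,ly,z0,z1):
    c,s=np.cos(yaw),np.sin(yaw)
    return np.array([[x+c*a*lx/2-s*b*ly/2,y+s*a*lx/2+c*b*ly/2,z] for a in(-1,1) for b in(-1,1) for z in(z0,z1)])
def stats(m):
    M=cv2.moments(m); return M
def feat(M):
    a=M['m00'];X,Y=M['m10']/a,M['m01']/a
    return np.array([X,Y,M['mu20']/a/20,M['mu11']/a/20,M['mu02']/a/20])
def blob(n,im,fn,seed,rad=30):
    m=fn(im.astype(int)).astype(np.uint8)
    k,l,st,c=cv2.connectedComponentsWithStats(m)
    i=1+np.argmin(np.hypot(*(c[1:]-seed).T)+1000*(st[1:,4]<25))
    return feat(cv2.moments((l==i).astype(np.uint8),True)),st[i,4]
def hull(n,P): return feat(cv2.moments(cv2.convexHull(proj(n,P).astype(np.float32))))
red=lambda i:(i[...,2]>110)&(i[...,1]<95)&(i[...,0]<95)
blk=lambda i:i.max(-1)<75
brass=lambda i:(i[...,2]>170)&(i[...,1]>120)&(i[...,0]<110)&(i[...,2]-i[...,0]>90)
def fitbox(obs,g,dims):
    # obs {cam:feat}
    o=least_squares(lambda p:np.concatenate([hull(n,box(*p,*dims))-f for n,f in obs.items()]),g,x_scale=[.01,.01,.1])
    return o.x,np.round(o.fun,1)
def show(name,x,dims): print(name,np.round(x[:2],4),'yaw',round(np.degrees(x[2])%180,1))
E
python3 - <<'E'
from h import *
t=cv2.imread("pics/top0.png");s=cv2.imread("pics/side0.png")
I={'top':t,'side':s}
def go(nm,fn,seeds,dims,z):
    o={}
    for n,sd in seeds.items():
        o[n],a=blob(n,I[n],fn,sd);print(n,o[n].round(1),a)
    for sub in(o,{'top':o['top']},{'side':o['side']}):
      best=None
      for y0 in(0,.8,1.6,2.4):
        g=back(list(sub)[0],o[list(sub)[0]][:2],z)
        x,f=fitbox(sub,[g[0],g[1],y0],dims)
        if best is None or (f**2).sum()<(best[1]**2).sum():best=(x,f)
      show(nm,best[0],dims);print(best[1])
go('driver',red,{'top':(432,166),'side':(379,335)},(.09,.02,.074,.098),.086)
go('bar',blk,{'top':(112,164),'side':(260,119)},(.034,.006,.058,.078),.068)
print('flange',back('top',(113.0,164.8),.058),back('side',(259.5,123.1),.058))
for n,sd,uv in(('top',(432,166),0),('side',(379,335),0)):pass
E
```

```text
top [433.  164.8   1.9   3.2   6.9] 420
side [379.9 325.7   5.9  -4.2   5. ] 748
driver [ 0.5503 -0.3047] yaw 0.0
[-1.1 -0.2 -1.  -2.8  1.8 -0.3  0.8  6.3  0.5 -2.4]
driver [ 0.5498 -0.3069] yaw 0.0
[ 0.   0.  -1.  -2.7  1.8]
driver [ 0.5512 -0.3049] yaw 5.2
[ 0.1  0.9  5.2 -0.3 -1.6]
top [1.896e+02 6.430e+01 2.100e+00 1.000e-01 2.200e+00] 519
side [ 2.594e+02  1.192e+02  4.000e-01 -2.000e-01  3.000e-01] 64
bar [0.6543 0.2338] yaw 166.1
[-22.7  48.7  -1.8  -0.4  -1.   51.   14.4   0.4   0.1  -0. ]
bar [0.7663 0.1942] yaw 45.8
[-0.  -0.1 -1.4  0.5 -1.4]
bar [0.5486 0.3388] yaw 45.8
[ 0.  -0.  -0.2  0.   0.2]
flange [0.54414102 0.33842634 0.058     ] [0.54739734 0.33552542 0.058     ]
```

```bash
sed -i 's/x_scale=\[.01,.01,.1\]/x_scale=[.01,.01,.1],diff_step=1e-3/' h.py
python3 - <<'E'
from h import *
t=cv2.imread("pics/top0.png");s=cv2.imread("pics/side0.png")
I={'top':t,'side':s}
def go(nm,fns,seeds,dims,z):
    o={}
    for n,sd in seeds.items():
        o[n],a=blob(n,I[n],fns[n],sd);print(n,o[n].round(1),a)
    for sub in(o,{'top':o['top']},{'side':o['side']}):
      best=None
      for y0 in(.2,.8,1.6,2.4):
        g=back(list(sub)[0],o[list(sub)[0]][:2],z)
        x,f=fitbox(sub,[g[0],g[1],y0],dims)
        if best is None or (f**2).sum()<(best[1]**2).sum():best=(x,f)
      show(nm,best[0],dims);print(best[1])
go('driver',dict(top=red,side=red),{'top':(432,166),'side':(379,335)},(.09,.02,.074,.098),.086)
b2=lambda i:(i[...,2]<110)&(i[...,0]<60)
b2=lambda i:(i[...,2]<120)&(i[...,0]<i[...,2]+20)&(np.hypot(*(np.mgrid[:420,:560]-np.array([165,113])[:,None,None]))<14)
go('bar',dict(top=b2,side=blk),{'top':(112,164),'side':(260,119)},(.034,.006,.058,.078),.068)
E
```

```text
top [433.  164.8   1.9   3.2   6.9] 420
side [379.9 325.7   5.9  -4.2   5. ] 748
driver [ 0.5512 -0.3046] yaw 20.6
[-1.2 -0.7  0.3 -0.3  0.6 -0.3  1.1  1.5 -1.7  1.5]
driver [ 0.5497 -0.3069] yaw 22.4
[-0.  -0.   0.5 -0.1  0.4]
driver [ 0.5527 -0.3029] yaw 20.5
[ 0.  -0.1  1.5 -1.6  1.4]
top [110.5 162.9   0.2   0.4   1.1] 73
side [ 2.594e+02  1.192e+02  4.000e-01 -2.000e-01  3.000e-01] 64
bar [0.5463 0.3394] yaw 23.0
[ 0.2 -0.6  0.1  0.   0.2 -0.9  0.   0.1 -0.   0.1]
bar [0.5449 0.3397] yaw 23.3
[-0.  -0.   0.1  0.   0.2]Traceback (most recent call last):
  File "<stdin>", line 18, in <module>
  File "<stdin>", line 12, in go
  File "h.py", line 31, in fitbox
    o=least_squares(lambda p:np.concatenate([hull(n,box(*p,*dims))-f for n,f in obs.items()]),g,x_scale=[.01,.01,.1],diff_step=1e-3)
    return func(*args, **kwargs)
    result = trf(vector_fun.fun, vector_fun.jac, x0, f0, J0, lb, ub, ftol, xtol,
                 gtol, max_nfev, x_scale, loss_function, tr_solver,
                 tr_options.copy(), verbose, callback=callback_wrapped)
    return trf_no_bounds(
        fun, jac,
[... 1044 characters left out ...]
                    ~~~~~~~~^^^
    return self.f(x, *self.args, **self.kwargs)
           ~~~~~~^^^^^^^^^^^^^^^^^^^^^^^^^^^^^^
  File "h.py", line 31, in <lambda>
    o=least_squares(lambda p:np.concatenate([hull(n,box(*p,*dims))-f for n,f in obs.items()]),g,x_scale=[.01,.01,.1],diff_step=1e-3)
                                             ~~~~^^^^^^^^^^^^^^^^^
  File "h.py", line 25, in hull
    def hull(n,P): return feat(cv2.moments(cv2.convexHull(proj(n,P).astype(np.float32))))
                                                          ~~~~^^^^^
  File "h.py", line 6, in proj
    c=r.camera_info(n);f=210/np.tan(np.radians(c['fovy']/2))
ValueError: time passes only in moves, steps and waits
```

```bash
cat >> h.py <<'E'
_ci=r.camera_info;_C={n:_ci(n) for n in('top','side')}
class _W:
    camera_info=staticmethod(lambda n:_C[n]); observe=r.observe; capture=r.capture
R0=r; r=_W()
def plan(x,y,z,yaw):
    o=R0.observe();M=Ro.from_euler('xyz',o['eef_rot'],degrees=True).as_matrix()
    d=M.T@(np.array([x,y,z])-o['position'])*100
    t=-((yaw-o['eef_rot'][2]+180)%360-180)
    print('t',o['clock'],'pos',o['position'].round(4),'rot',o['eef_rot'].round(2),'q',o['q'].round(1),'F',o['force'].round(1),'w',round(o['width'],4))
    print('dp',d.round(2),'turn',round(t,2))
E
python3 -c "
from h import *
plan(.551,-.305,.22,201.5)"
```

```text
t 0.1 pos [0.1905 0.5158 0.2418] rot [-179.94   -0.    159.73] q [65.9 17.2 87.2 -0.  75.7 -3.8] F [-0.6 -0.1 -0. ] w 0.0856
dp [-62.26 -64.5    2.24] turn -41.77
```

{"op": "play_rows", "data": {"motion": [{"jaw": 8.5, "dp": [-62.3, -64.5, 2.2], "turn": -41.8}, {"jaw": 6, "dp": [-62.3, -64.5, 2.2], "turn": -41.8}, {"jaw": 6, "dp": [-62.3, -64.5, 2.2], "turn": -41.8}, {"jaw": 6, "dp": [-62.3, -64.5, 2.2], "turn": -41.8}, {"jaw": 6, "dp": [-62.3, -64.5, 2.2], "turn": -41.8}, {"jaw": 6, "dp": [-62.3, -64.5, 2.2], "turn": -41.8}, {"jaw": 6, "dp": [-62.3, -64.5, 2.2], "turn": -41.8}, {"jaw": 6, "dp": [-62.3, -64.5, 2.2], "turn": -41.8}]}}

```text
clock: 0.9
position: [0.344, 0.1674, 0.2332]
eef_rot: [-180.0, -0.0, -158.4]
force: [0.9, 0.5, 0.0]
width: 0.0598
```

```bash
python3 -c "
from h import *
plan(.551,-.305,.22,201.5)"
```

```text
t 0.9 pos [0.344  0.1674 0.2332] rot [-1.7996e+02 -3.0000e-02 -1.5844e+02] q [ 20.5  -4.3 112.3  -0.   72.  -91.1] F [0.9 0.5 0. ] w 0.0598
dp [ -1.89 -51.55   1.36] turn 0.06
```

{"op": "play_rows", "data": {"motion": [{"jaw": 5, "dp": [-1.9, -51.5, 1.4], "turn": 0}, {"jaw": 5, "dp": [-1.9, -51.5, 1.4], "turn": 0}, {"jaw": 5, "dp": [-1.9, -51.5, 1.4], "turn": 0}, {"jaw": 5, "dp": [-1.9, -51.5, 1.4], "turn": 0}, {"jaw": 5, "dp": [-1.9, -51.5, 1.4], "turn": 0}, {"jaw": 5, "dp": [-1.9, -51.5, 1.4], "turn": 0}, {"jaw": 5, "dp": [-1.9, -51.5, 1.4], "turn": 0}, {"jaw": 5, "dp": [-1.9, -51.5, 1.4], "turn": 0}]}}

```text
clock: 1.7
position: [0.5043, -0.1993, 0.2223]
eef_rot: [-180.0, -0.0, -158.5]
force: [0.7, 1.0, 0.4]
width: 0.0499
```

```bash
python3 -c "
from h import *
plan(.551,-.305,.14,201.5)"
```

```text
t 1.7 pos [ 0.5043 -0.1993  0.2223] rot [-1.7998e+02 -4.0000e-02 -1.5846e+02] q [-2.540e+01  1.720e+01  8.990e+01 -1.000e-01  7.300e+01 -1.369e+02] F [0.7 1.  0.4] w 0.0499
dp [ -0.47 -11.55   8.24] turn 0.04
```

{"op": "play_rows", "data": {"motion": [{"jaw": 5, "dp": [-0.2, -5, 3], "turn": 1.5}, {"jaw": 5, "dp": [-0.3, -8, 5], "turn": 1.5}, {"jaw": 5, "dp": [-0.4, -10, 6], "turn": 1.5}, {"jaw": 5, "dp": [-0.5, -11.5, 7], "turn": 1.5}, {"jaw": 5, "dp": [-0.5, -11.5, 8], "turn": 1.5}, {"jaw": 5, "dp": [-0.5, -11.5, 8], "turn": 1.5}]}}

```text
clock: 2.3
position: [0.5503, -0.3037, 0.1404]
eef_rot: [179.9, -0.2, -160.0]
force: [-0.3, -0.2, 0.8]
width: 0.0502
```

```bash
python3 - <<'E'
from h import *
plan(.551,-.305,.078,200)
t=r.capture('top');s=r.capture('side')
f=lambda im,x,y:cv2.resize(im[y:y+150,x:x+130],(390,450),interpolation=cv2.INTER_CUBIC)
cv2.imwrite("pics/near.png",np.hstack([f(t,370,90),f(s,310,250)]))
E
```

```text
t 2.3 pos [ 0.5503 -0.3037  0.1404] rot [ 1.7988e+02 -1.5000e-01 -1.5996e+02] q [ -32.2   32.5   79.3   -0.    68.3 -142.2] F [-0.3 -0.2  0.8] w 0.0502
dp [-0.04 -0.16  6.24] turn 0.04Traceback (most recent call last):
  File "<stdin>", line 3, in <module>
TypeError: make.<locals>.drawn_camera() takes 1 positional argument but 2 were given
```

```bash
sed -i 's/; observe=r.observe; capture=r.capture/; observe=staticmethod(r.observe); capture=staticmethod(r.capture)/' h.py; python3 - <<'E'
from h import *
t=r.capture('top');s=r.capture('side')
f=lambda im,x,y:cv2.resize(im[y:y+150,x:x+130],(390,450),interpolation=cv2.INTER_CUBIC)
cv2.imwrite("pics/near.png",np.hstack([f(t,370,90),f(s,310,250)]))
E
```

```text
(no output)
```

View pics/near.png

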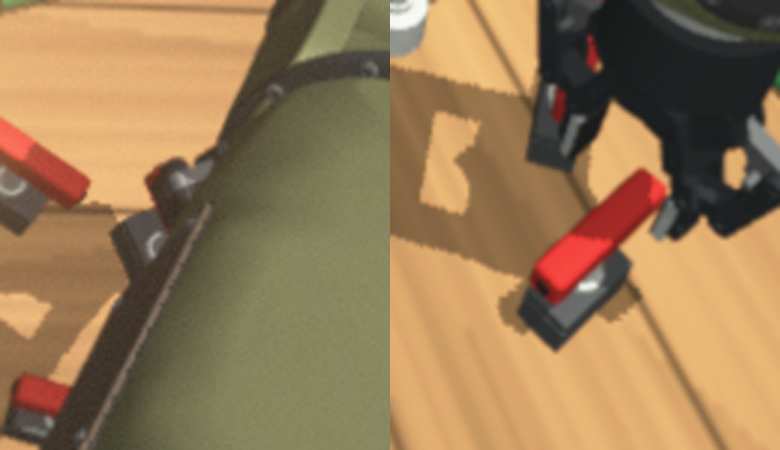

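The side crop shows the fingertips on either side of the bar, at about (555,150) and (670,225), with the bar centred between and below them. I'll descend and grip.

{"op": "play_rows", "data": {"motion": [{"jaw": 5, "dp": [0, -0.15, 2], "turn": 0}, {"jaw": 5, "dp": [0, -0.15, 4], "turn": 0}, {"jaw": 5, "dp": [0, -0.15, 5.5], "turn": 0}, {"jaw": 5, "dp": [0, -0.15, 6.2], "turn": 0}, {"jaw": 5, "dp": [0, -0.15, 6.2], "turn": 0}]}}

```text
clock: 2.9
position: [0.5513, -0.3047, 0.0803]
eef_rot: [180.0, -0.1, -159.9]
force: [0.7, -0.3, 1.3]
width: 0.0499
```

{"op": "play_rows", "data": {"motion": [{"jaw": 3, "dp": [0, 0, 0], "turn": 0}, {"jaw": 2.5, "dp": [0, 0, 0], "turn": 0}, {"jaw": 1.5, "dp": [0, 0, 0], "turn": 0}, {"jaw": 1, "dp": [0, 0, 0], "turn": 0}, {"jaw": 1, "dp": [0, 0, 0], "turn": 0}, {"jaw": 1, "dp": [0, 0, 0], "turn": 0}], "grip_force": 60}}

```text
clock: 3.5
position: [0.5517, -0.3049, 0.0813]
eef_rot: [-180.0, -0.0, -159.9]
force: [-0.0, 1.0, 6.4]
width: 0.0192
```

```bash
python3 -c "
from h import *
plan(.551,-.305,.21,200)"
```

```text
t 3.5 pos [ 0.5517 -0.3049  0.0813] rot [-1.7996e+02 -2.0000e-02 -1.5990e+02] q [ -32.2   36.7   81.3   -0.    62.  -142.3] F [-0.   1.   6.4] w 0.0192
dp [  0.08   0.   -12.87] turn 0.1
```

{"op": "play_rows", "data": {"motion": [{"jaw": 1, "dp": [0, 0, -2], "turn": 0}, {"jaw": 1, "dp": [0, 0, -5], "turn": 0}, {"jaw": 1, "dp": [0, 0, -9], "turn": 0}, {"jaw": 1, "dp": [0, 0, -13], "turn": 0}, {"jaw": 1, "dp": [0, 0, -13.5], "turn": 0}, {"jaw": 1, "dp": [0, 0, -13.5], "turn": 0}]}}

```text
clock: 4.1
position: [0.5518, -0.3048, 0.2168]
eef_rot: [-179.9, 0.0, -159.9]
force: [0.1, 0.3, -4.1]
width: 0.019
```

```bash
python3 - <<'E'
from h import *
plan(.546,.338,.215,200)
s=r.capture('side')
f=lambda im,x,y:cv2.resize(im[y:y+200,x:x+200],(500,500),interpolation=cv2.INTER_CUBIC)
cv2.imwrite("pics/lift.png",f(s,300,170))
E
```

```text
t 4.1 pos [ 0.5518 -0.3048  0.2168] rot [-1.7990e+02  3.0000e-02 -1.5991e+02] q [ -32.2   28.6   74.8   -0.    76.6 -142.3] F [ 0.1  0.3 -4.1] w 0.019
dp [-21.54  60.57   0.09] turn 0.09
```

View pics/lift.png

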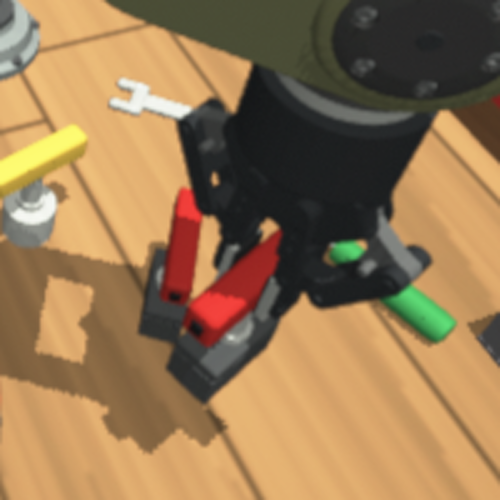

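{"op": "play_rows", "data": {"motion": [{"jaw": 1, "dp": [-0.7, 2, 0], "turn": -3}, {"jaw": 1, "dp": [-2.1, 6, 0], "turn": -3}, {"jaw": 1, "dp": [-3.6, 10, 0], "turn": -3}, {"jaw": 1, "dp": [-5.3, 15, 0], "turn": -3}, {"jaw": 1, "dp": [-7.1, 20, 0], "turn": -3}, {"jaw": 1, "dp": [-8.9, 25, 0], "turn": -3}, {"jaw": 1, "dp": [-10.7, 30, 0], "turn": -3}, {"jaw": 1, "dp": [-12.4, 35, 0], "turn": -3}]}}

```text
clock: 4.95
position: [0.5468, 0.0536, 0.213]
eef_rot: [179.9, -0.2, -156.9]
force: [1.8, -0.5, -3.6]
width: 0.019
```

```bash
python3 -c "
from h import *
plan(.546,.338,.215,203)"
```

```text
t 4.95 pos [0.5468 0.0536 0.213 ] rot [ 179.9    -0.25 -156.92] q [   1.8   18.7   89.2    0.    72.4 -111.3] F [ 1.8 -0.5 -3.6] w 0.019
dp [-11.08  26.19  -0.21] turn 0.08
```

{"op": "play_rows", "data": {"motion": [{"jaw": 1, "dp": [-2, 4.5, -0.2], "turn": 0}, {"jaw": 1, "dp": [-4, 9.5, -0.2], "turn": 0}, {"jaw": 1, "dp": [-6.1, 14.5, -0.2], "turn": 0}, {"jaw": 1, "dp": [-8.1, 19.2, -0.2], "turn": 0}, {"jaw": 1, "dp": [-9.7, 23, -0.2], "turn": 0}, {"jaw": 1, "dp": [-10.7, 25.4, -0.2], "turn": 0}, {"jaw": 1, "dp": [-11.1, 26.2, -0.2], "turn": 0}, {"jaw": 1, "dp": [-11.1, 26.2, -0.2], "turn": 0}]}}

```text
clock: 5.75
position: [0.5455, 0.3386, 0.2127]
eef_rot: [179.9, -0.4, -156.8]
force: [-0.3, -0.7, -3.6]
width: 0.0193
```

```bash
python3 - <<'E'
from h import *
plan(.546,.338,.170,203)
t=r.capture('top');s=r.capture('side')
f=lambda im,x,y:cv2.resize(im[y:y+130,x:x+110],(390,461),interpolation=cv2.INTER_CUBIC)
cv2.imwrite("pics/over.png",np.hstack([f(t,50,90),f(s,200,35)]))
p=r.observe()['position']
for n in('top','side'):
  print(n,proj(n,[p+[0,0,dz] for dz in(-.081,-.045,.017)]).round(1).tolist(),proj(n,[[.546,.338,.058]]))
E
```

```text
t 5.75 pos [0.5455 0.3386 0.2127] rot [ 179.92   -0.44 -156.84] q [ 28.5  30.6  72.4   0.1  77.5 -84.7] F [-0.3 -0.7 -3.6] w 0.0193
dp [-0.05 -0.08  4.26] turn 0.16
top [[98.9, 151.9], [90.8, 145.4], [74.8, 132.5]] [[113.29637633 163.9273882 ]]
side [[258.1, 98.3], [257.7, 85.4], [257.0, 61.5]] [[258.74098642 122.69778672]]
```

View pics/over.png

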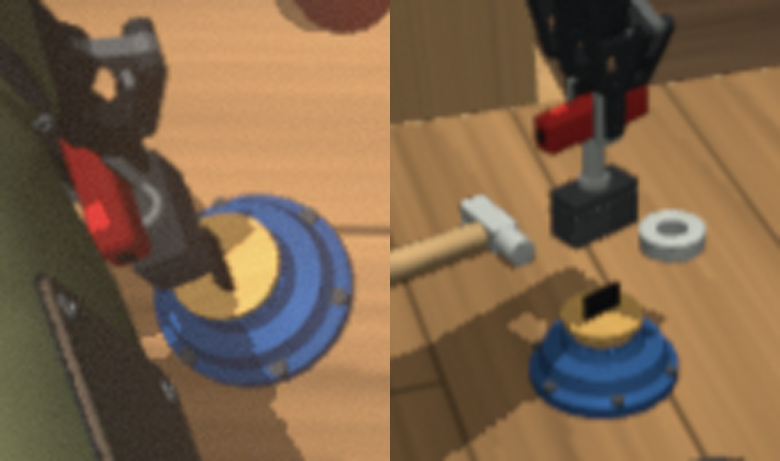

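The side crop shows the driver hanging upright with its axis at column 257.8. The plug centre is at column 259.7, about 2 mm toward +x. I'll shift by 1.5 mm and descend.

{"op": "play_rows", "data": {"motion": [{"jaw": 1, "dp": [-0.15, -0.1, 1.5], "turn": 0}, {"jaw": 1, "dp": [-0.15, -0.1, 3.5], "turn": 0}, {"jaw": 1, "dp": [-0.15, -0.1, 4.7], "turn": 0}, {"jaw": 1, "dp": [-0.15, -0.1, 4.7], "turn": 0}]}}

```text
clock: 6.25
position: [0.5471, 0.3353, 0.1642]
eef_rot: [180.0, -0.6, -157.0]
force: [0.5, -0.0, -3.4]
width: 0.0192
```

{"op": "play_rows", "data": {"motion": [{"jaw": 1, "dp": [0, 0, 0.5], "turn": 0}, {"jaw": 1, "dp": [0, 0, 1], "turn": 0}, {"jaw": 1, "dp": [0, 0, 1.2], "turn": 0}, {"jaw": 1, "dp": [0, 0, 1.2], "turn": 0}]}}

```text
clock: 6.65
position: [0.547, 0.3353, 0.1521]
eef_rot: [180.0, -0.6, -157.0]
force: [-0.2, 0.2, -3.7]
width: 0.019
```

```bash
python3 - <<'E'
from h import *
plan(.547,.338,.139,203)
t=r.capture('top');s=r.capture('side')
f=lambda im,x,y:cv2.resize(im[y:y+110,x:x+110],(390,390),interpolation=cv2.INTER_CUBIC)
cv2.imwrite("pics/over2.png",np.hstack([f(t,60,110),f(s,200,55)]))
E
```

```text
t 6.65 pos [0.547  0.3353 0.1521] rot [ 179.95   -0.6  -157.02] q [ 28.2  33.6  75.9   0.1  71.  -84.8] F [-0.2  0.2 -3.7] w 0.019
dp [-0.12  0.25  1.31] turn -0.02
```

View pics/over2.png

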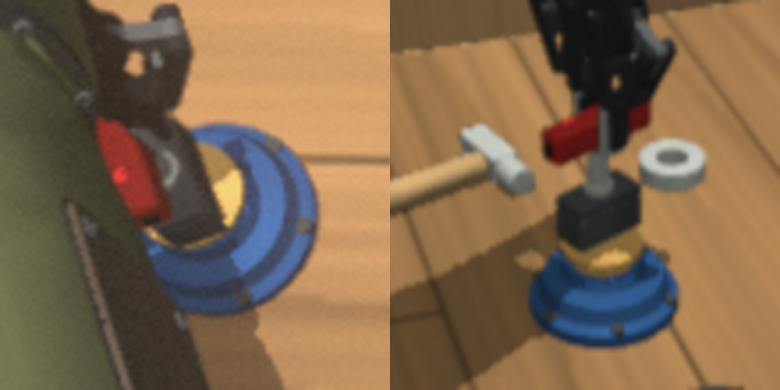

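The bar is already inside the slot: the rim is at about 71 mm with no contact force. I'll correct the small y drift while seating it.

{"op": "play_rows", "data": {"motion": [{"jaw": 1, "dp": [-0.1, 0.25, 0.3], "turn": 0}, {"jaw": 1, "dp": [-0.1, 0.25, 0.7], "turn": 0}, {"jaw": 1, "dp": [-0.1, 0.25, 1.0], "turn": 0}, {"jaw": 1, "dp": [-0.1, 0.25, 1.2], "turn": 0}, {"jaw": 1, "dp": [-0.1, 0.25, 1.3], "turn": 0}]}}

```text
clock: 7.25
position: [0.5469, 0.3381, 0.1395]
eef_rot: [179.9, -0.6, -157.0]
force: [-2.1, -0.7, 3.0]
width: 0.0191
```

```bash
python3 - <<'E'
from h import *
plan(.547,.338,.139,203)
E
```

```text
t 7.25 pos [0.5469 0.3381 0.1395] rot [ 179.95   -0.57 -157.01] q [ 28.4  34.5  76.3   0.1  69.7 -84.6] F [-2.1 -0.7  3. ] w 0.0191
dp [-0.01 -0.01  0.05] turn -0.01
```

{"op": "play_rows", "data": {"motion": [{"jaw": 1, "dp": [0, 0, 0.05], "turn": 0}, {"jaw": 1, "dp": [0, 0, 0.05], "turn": 0}, {"jaw": 1, "dp": [0, 0, 0.05], "turn": 0}, {"jaw": 1, "dp": [0, 0, 0.05], "turn": 0}, {"jaw": 1, "dp": [0, 0, 0.05], "turn": 5}, {"jaw": 1, "dp": [0, 0, 0.05], "turn": 10}, {"jaw": 1, "dp": [0, 0, 0.05], "turn": 15}, {"jaw": 1, "dp": [0, 0, 0.05], "turn": 18}]}}

```text
clock: 8.05
position: [0.5473, 0.3385, 0.1394]
eef_rot: [-179.9, -0.5, -175.2]
force: [0.7, 1.4, 1.0]
width: 0.0189
```

{"op": "play_rows", "data": {"motion": [{"jaw": 1, "dp": [0, 0, 0], "turn": 4}, {"jaw": 1, "dp": [0, 0, 0], "turn": 8}, {"jaw": 1, "dp": [0, 0, 0], "turn": 12}, {"jaw": 1, "dp": [0, 0, 0], "turn": 16}, {"jaw": 1, "dp": [0, 0, 0], "turn": 20}, {"jaw": 1, "dp": [0, 0, 0], "turn": 24}, {"jaw": 1, "dp": [0, 0, 0], "turn": 28}, {"jaw": 1, "dp": [0, 0, 0], "turn": 30}]}}

```text
clock: 8.85
position: [0.5474, 0.3385, 0.1393]
eef_rot: [-179.7, -0.3, 154.7]
force: [-0.1, -0.9, 0.7]
width: 0.019
```

```bash
python3 - <<'E'
from h import *
plan(.547,.338,.139,123);print(r.observe()['torque'])
E
```

```text
t 8.85 pos [0.5474 0.3385 0.1393] rot [-179.73   -0.34  154.65] q [ 28.4  34.6  76.3   0.1  69.6 -36.3] F [-0.1 -0.9  0.7] w 0.019
dp [ 0.02 -0.07  0.03] turn 31.65
[-0.16939468  0.02008853  0.08027276]
```

{"op": "play_rows", "data": {"motion": [{"jaw": 1, "dp": [0, 0, 0], "turn": 4}, {"jaw": 1, "dp": [0, 0, 0], "turn": 8}, {"jaw": 1, "dp": [0, 0, 0], "turn": 13}, {"jaw": 1, "dp": [0, 0, 0], "turn": 18}, {"jaw": 1, "dp": [0, 0, 0], "turn": 23}, {"jaw": 1, "dp": [0, 0, 0], "turn": 28}, {"jaw": 1, "dp": [0, 0, 0], "turn": 32}, {"jaw": 1, "dp": [0, 0, 0], "turn": 32}]}}

```text
clock: 9.65
position: [0.5474, 0.3384, 0.1394]
eef_rot: [-179.6, -0.1, 122.6]
force: [-1.8, -2.2, 1.4]
width: 0.0185
```

```bash
python3 - <<'E'
from h import *
plan(.547,.338,.139,123);print(r.observe()['torque'])
t=r.capture('top');s=r.capture('side')
f=lambda im,x,y:cv2.resize(im[y:y+110,x:x+110],(390,390),interpolation=cv2.INTER_CUBIC)
cv2.imwrite("pics/turned.png",np.hstack([f(t,60,110),f(s,200,55)]))
E
```

```text
t 9.65 pos [0.5474 0.3384 0.1394] rot [-1.7957e+02 -1.4000e-01  1.2259e+02] q [28.4 34.6 76.3  0.1 69.6 -4.2] F [-1.8 -2.2  1.4] w 0.0185
dp [-0.02 -0.05  0.04] turn -0.41
[-0.42859915  0.50824097 -0.00784348]
```

View pics/turned.png

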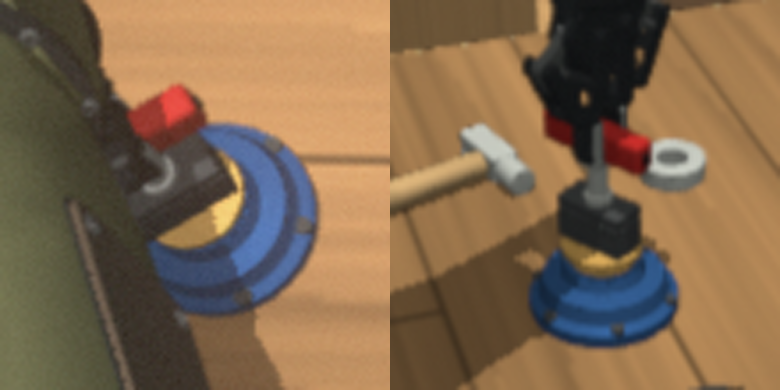

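The driver has turned with the tool by about 80°, upright and seated. I'll release it and retreat straight up.

{"op": "play_rows", "data": {"motion": [{"jaw": 2.5, "dp": [0, 0, 0], "turn": 0}, {"jaw": 3.5, "dp": [0, 0, 0], "turn": 0}, {"jaw": 4.5, "dp": [0, 0, 0], "turn": 0}, {"jaw": 5, "dp": [0, 0, 0], "turn": 0}, {"jaw": 5, "dp": [0, 0, -1.5], "turn": 0}, {"jaw": 5, "dp": [0, 0, -4], "turn": 0}, {"jaw": 5, "dp": [0, 0, -7], "turn": 0}, {"jaw": 5, "dp": [0, 0, -10], "turn": 0}]}}

```text
clock: 10.55
position: [0.5481, 0.3386, 0.2417]
eef_rot: [-179.6, -0.1, 122.8]
force: [0.1, -0.4, 0.3]
width: 0.0504
```

{"op": "play_rows", "data": {"motion": [{"jaw": 5, "dp": [0, 4, -2], "turn": 0}, {"jaw": 5, "dp": [0, 8, -2], "turn": 0}, {"jaw": 5, "dp": [4, 12, -2], "turn": 0}, {"jaw": 5, "dp": [8, 16, -2], "turn": 0}, {"jaw": 5, "dp": [8, 20, -2], "turn": 0}, {"jaw": 5, "dp": [8, 20, -2], "turn": 0}]}}

```text
clock: 11.15
position: [0.6528, 0.5003, 0.2518]
eef_rot: [179.7, -0.2, 122.8]
force: [-5.9, -5.4, 30.7]
width: 0.0502
```

```bash
python3 - <<'E'
from h import *
plan(.3,.338,.24,123)
t=r.capture('top');s=r.capture('side')
cv2.imwrite("pics/top_end.png",t);cv2.imwrite("pics/side_end.png",s)
f=lambda im,x,y:cv2.resize(im[y:y+110,x:x+110],(390,390),interpolation=cv2.INTER_CUBIC)
cv2.imwrite("pics/end.png",np.hstack([f(t,60,110),f(s,200,55)]))
E
```

```text
t 11.15 pos [0.6528 0.5003 0.2518] rot [179.74  -0.21 122.84] q [ 34.9  62.6  13.4   0.2 103.8   2.1] F [-5.9 -5.4 30.7] w 0.0502
dp [  5.49 -38.45   1.02] turn -0.16
```

View pics/end.png

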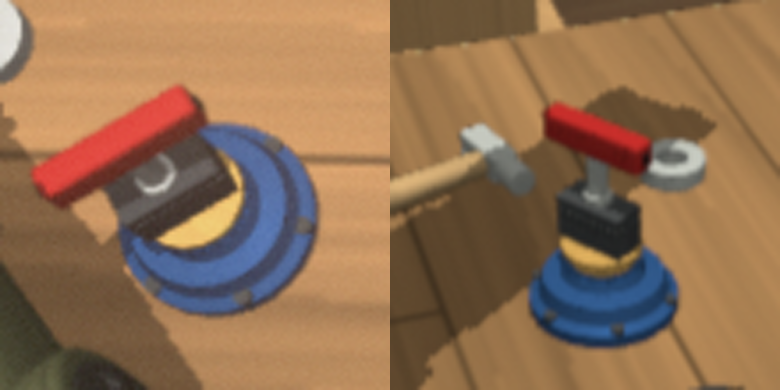

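That retreat went the wrong way and stretched the arm until joint 3 reached its limit. I'll bring it back in now.

```bash
python3 -c "
from h import *
plan(.48,.42,.26,123)"
```

```text
t 11.25 pos [0.6523 0.5001 0.2454] rot [-179.75   -0.19  122.86] q [ 34.9  62.8  13.8   0.2 103.7   2.1] F [ 0.8 -0.3 -2.1] w 0.0497
dp [  2.63 -18.83  -1.37] turn -0.14
```

{"op": "play_rows", "data": {"motion": [{"jaw": 5, "dp": [0.3, -2, -0.2], "turn": 0}, {"jaw": 5, "dp": [0.7, -5, -0.4], "turn": 0}, {"jaw": 5, "dp": [1.3, -9, -0.7], "turn": 0}, {"jaw": 5, "dp": [1.8, -13, -1], "turn": 0}, {"jaw": 5, "dp": [2.3, -16.5, -1.2], "turn": 0}, {"jaw": 5, "dp": [2.6, -18.5, -1.4], "turn": 0}, {"jaw": 5, "dp": [2.6, -18.8, -1.4], "turn": 0}, {"jaw": 5, "dp": [2.6, -18.8, -1.4], "turn": 0}]}}

```text
clock: 12.05
position: [0.4811, 0.4201, 0.2635]
eef_rot: [179.9, -0.2, 122.9]
force: [0.0, 1.0, -0.1]
width: 0.05
```

```bash
python3 - <<'E'
from h import *
plan(.48,.42,.26,123)
t=cv2.imread("pics/top_end.png");s=cv2.imread("pics/side_end.png")
o={}
for n,im,sd in(('top',t,(93,150)),('side',s,(258,93))):
    o[n],a=blob(n,im,red,sd);print(n,o[n].round(1),a)
D=(.09,.02,.132,.156)
print(fitbox(o,[.547,.338,np.radians(123)],D))
x,f=fitbox({'top':o['top']},[.547,.338,np.radians(-57)],D);print(x,f,np.degrees(x[2]))
x,f=fitbox({'side':o['side']},[.547,.338,np.radians(-57)],D);print(x,f,np.degrees(x[2]))
cv2.imwrite("pics/final.png",r.capture('side'))
E
```

```text
t 12.05 pos [0.4811 0.4201 0.2635] rot [179.93  -0.22 122.86] q [37.8 27.9 69.5  0.2 82.5  4.9] F [ 0.   1.  -0.1] w 0.05
dp [ 0.05 -0.1   0.35] turn -0.14
top [ 91.  150.7   8.7  -4.8   3.3] 549
side [257.6  90.6   3.6   1.1   0.6] 200
(array([0.54608941, 0.3474375 , 2.1649329 ]), array([-0.5, -0.7, -0.1,  0.5,  0.3, -0.6,  1.8,  0.3,  0.3,  0.6]))
[ 0.54472793  0.34630063 -0.98139695] [-0.   0.  -0.   0.5  0.2] -56.22990323261523
[ 0.55022337  0.35564276 -0.96818958] [-0.  -0.   0.3  0.3  0.6] -55.47317687174909
```

View pics/final.png

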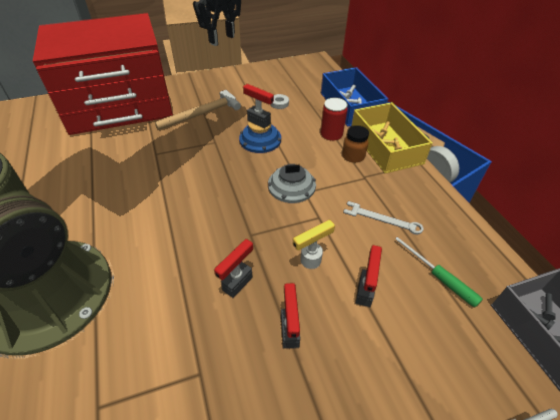

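```bash
python3 - <<'E'
from h import *
ims={'top':cv2.imread("pics/top_end.png"),'side':cv2.imread("pics/side_end.png")}
out=[]
for n,(x0,y0) in(('top',(60,110)),('side',(200,55))):
    im=cv2.resize(ims[n][y0:y0+110,x0:x0+110],None,fx=3.55,fy=3.55,interpolation=cv2.INTER_CUBIC)
    for D in((.06,.03,.058,.094),(.09,.02,.132,.156)):
        P=((proj(n,box(.547,.339,np.radians(-57),*D))-[x0,y0]+.5)*3.55).astype(int)
        for i in range(8):
            for b in(1,2,4):
                if i^b>i: cv2.line(im,P[i].tolist(),P[i^b].tolist(),(0,255,0),1)
    out.append(im)
cv2.imwrite("pics/ov.png",np.hstack(out))
E
```

```text
(no output)
```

View pics/ov.png

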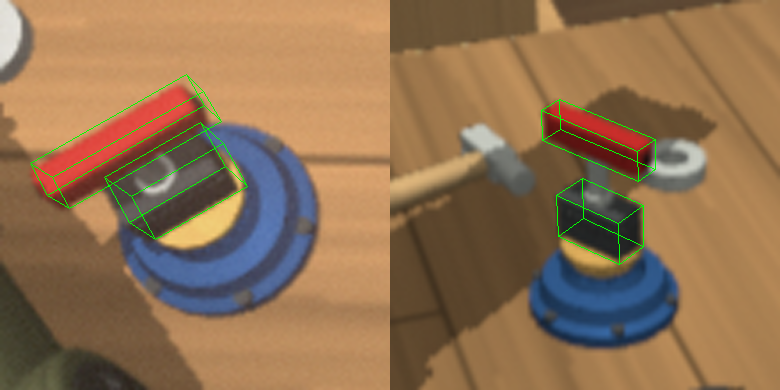

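The overlay of the seated model matches the driver to within 1–2 image pixels in both views, so it is seated. The y offset in the fit came from shaded faces missing from the red mask. The yellow driver stands where it did, so I'm handing in.

```bash
python3 -c "
from station import r
print(r.job_done())"
```

```text
the job is handed in; nothing more can be done
None
```

I seated the rightmost red driver over the brass plug's bar, turned it about 80° clockwise, released it and handed the job in at about 12 s. `job_done()` gives no verdict, so I don't know whether it passed.

- **Turn:** After the roughly 20° of free play, the plug should have turned about 59° (1.0 rad). I inferred this from the driver's turn, because the plug's bar is hidden under the socket.
- **Seating:** The rim touched down at about 58 mm above the table with a light contact force. After release, a seated, upright model of the driver matched both pictures to about 1–2 pixels.
- **Yellow driver:** It stands in the same place in the side view.
- **Robot at the end:** The gripper is open and clear of everything, with no contact force.

Two checks did not go cleanly:

- **Crossbar position:** A fit to the red crossbar put the driver 8 mm or more further out in y (up to 17 mm from the side picture alone). I put this down to shaded faces missing from the colour mask, because the model overlay disagreed with it.
- **Retreat move:** After letting go, I sent the arm the wrong way. Joint 3 read 13.4° against its 13.44° limit, and the wrist force briefly showed about 31 N. I moved back inside straight away, but I can't rule out that it counts as passing the joint range.

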